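# Power up the bench in order at the switch box

### The job

Power up the bench at its white switch box with closed fingers, grasping nothing: first switch the mains rocker on by pressing its raised near end down as far as it goes, then push the round key fully home, and only after that push the long bar key fully home; both keys stay down by themselves. Leave the square and cross-shaped keys up, and leave everything standing round the box in place.

Things in the scene. Friction and masses are not known exactly. Their poses are not given: they have to be found in the camera images.
- switch_box: White fixed bench switch box, 170 mm (x) by 215 mm (y), its flat deck 45 mm above the desk. Origin: centre of its underside; own x away from the robot at yaw 0, y to the left, z up. It stands turned up to 0.3 rad either way. The rocker has its own strip at the right end (66 mm to -y of the origin, on the centre line in x); the four keys sit in a 2 by 2 block (x = +-35 mm, y = 0 and +63 mm), any key in any of the four places. All keys and the rocker are black.
- rocker (a joint): Angle of the mains rocker, rad, about the box's y axis through the rocker's middle, 56 mm above the desk. It starts near -0.18 (off: the end towards the robot stands up); +0.18 is the stop (on: that near end is down). It stays where it is left; it takes about 2.5 N at its end to tip.
- rocker_near_end (a point): Point on the top face of the rocker's near half, where to press: 26 mm from the middle, 8 mm short of the near tip. The rocker is a shallow V-shaped black cap 67 mm long (along the box's x) and 30 mm wide; this point sinks from about 69 mm above the desk when off to 60 mm when on, and the near half then lies level.
- analyser_corner (a point): Front left corner, at desk height, of the tall fixed analyser right of and behind the box (0.26 m wide to -y of this point, 0.38 m deep to +x, 0.44 m tall). Not part of the job: cross well in front of it with the arm drawn in.
- round_key_top (a point): Centre of the top face of the round key, a disc of 36 mm diameter; 63 mm above the desk when up, 56 mm when fully home. To be pressed. It points up; its axes are those of the box.
- round_key (a joint): How far the round key is pushed in, m: 0 up, 0.007 fully home at its stop. It moves straight down against about 3 N, has no return spring and stays where it is left.
- bar_key_top (a point): Centre of the top face of the long bar key, 54 x 20 mm, its length along the box's x (pointing away from the robot); 63 mm above the desk when up, 56 mm when fully home. To be pressed. It points up; its axes are those of the box.
- bar_key (a joint): How far the bar key is pushed in, m: 0 up, 0.007 fully home at its stop. It moves straight down against about 3 N, has no return spring and stays where it is left.
- square_key_top (a point): Centre of the top face of the square key, 32 x 32 mm; 63 mm above the desk when up, 56 mm when fully home. To be left alone. It points up; its axes are those of the box.
- square_key (a joint): How far the square key is pushed in, m: 0 up, 0.007 fully home at its stop. It moves straight down against about 3 N, has no return spring and stays where it is left.
- cross_key_top (a point): Centre of the top face of the cross-shaped key, two 12 x 38 mm arms; 63 mm above the desk when up, 56 mm when fully home. To be left alone. It points up; its axes are those of the box.
- cross_key (a joint): How far the cross key is pushed in, m: 0 up, 0.007 fully home at its stop. It moves straight down against about 3 N, has no return spring and stays where it is left.
- oil_bottle: Loose dropper bottle, 30 mm across, 78 mm tall, behind the box. Origin: centre of its underside. A bystander: leave it in place.
- stain_b: Loose dropper bottle, 30 mm across, 87 mm tall, behind the box. Origin: centre of its underside. A bystander: leave it in place.
- test_strip_box: Loose black canister, 37 mm across, 63 mm tall, right of the box. Origin: centre of its underside. A bystander: leave it in place.
- timer: Loose white wind-up timer, 44 x 66 x 68 mm, beyond the keyboard on the right. Origin: centre of its underside. A bystander: leave it in place.

How it is judged:
By the outcome, as a careful person would: the job done as asked, in the order asked, and still so for the second after the job is handed in, with the robot touching nothing.
It also fails if it takes over 38 s, if anything falls off the work surface, if the arm or the gripper's body presses on something with over 40 N, if the wrist force passes 120 N, or if a joint passes its speed limit or range.

### The arm

A 6-joint arm with a two-finger parallel gripper is mounted at the origin on a cart in front of the work surface, level with it; the furniture and walls round the work are solid. World frame = base frame: x ahead of the robot, y to its left, z up, the work surface at z = 0. Lengths are in m, angles in rad, forces in N, time in s.
With the tool pointing down it reaches from about 0.275 to 0.85 m from the base axis. Payload 19 kg.
Tool frame: the origin (TCP) lies midway between the tips of the shut fingers; the grasp point (between the pads) lies 19 mm behind it; z points along the fingers, y is the direction in which the jaws open and shut (so a half turn about z gives the same grasp; the last joint's range is limited). The gripper opens to 85 mm and grips with 20 to 120 N. Pads are 22 mm wide; open, the fingers measure 114 mm over their backs; the gripper's body (76 mm by 85 mm) begins 54 mm behind the grasp point. The pads swing forward as they close: fully open they stand 13 mm farther back than shut.
Start: joints at [1.192, 0.15, 1.437, -0, 1.554, -0.134], TCP at [0.139, 0.558, 0.231] pointing down, gripper open.
Joint ranges: [-2.8, 2.8], [-0.68, 2.1], [0.12, 2.68], [-1.39, 4.53], [0.16, 2.79], [-2.81, 2.81]. Speed limits (rad/s): [1.89, 1.89, 2.22, 3.01, 3.01, 3.01].

### API

Orientations are given as a unit quaternion [x, y, z, w].
In Python, from plant import bot gives the robot as it stands. The module is installed in compiled form; this text tells all that it offers.
- The arm moves only by the shell command python3 -m creep 'ROWS'. ROWS is JSON, a list of rows, each a list of 7 numbers: the shift along the tool's x, y, z in cm, then the turn, a rotation vector about the tool's x, y, z in rad, then the gripper's target within -1 to 1 (fully open at 1, half-way at 0, shut at -1). In form: [[x, y, z, wx, wy, wz, claw], ...]. A call has 1 to 20 rows; each row shifts and turns the commanded pose from where the row before left it, along the tool's axes as they then stand; what a row does not reach is not made up. A row lasts 1/8 s, in which the tool goes at most 62.5 mm and 10.7 degrees, less where a joint would pass 70% of its speed; a pose out of reach is approached as far as the arm can. A call is refused whole if a number of a shift passes 6.25 or a number of a turn 0.188, either way. A call with a gripper value outside its range is refused whole. The fingers move at their own pace and stop on an object; the grip force is fixed at half the most. Time passes only in rows, so rows that do not move let the fingers close. It gives the time, the measured TCP pose, the force and the opening at its end, in the units of the state.
- bot.get_obs(): the state, without advancing time (a new reading comes with each control period).
- bot.read_camera(name): name is "scene" or "top" or "wrist"; returns (picture, depth): 400x640x3 uint8, red, green, blue; 400x640 float32, m along the optical axis (not along the pixel's ray), 0 where there is no reading.
- bot.calibration(name): a dict with "fx", "fy", "cx", "cy" (pixels), "pose" (4x4, takes a point from camera to world coordinates); the wrist camera has in their place "tool_from_camera" (4x4, takes a point from camera to tool coordinates, whose origin is the TCP and whose axes are the flange's). Camera axes: x right, y up, looking along -z (the intrinsics and any distortion apply to the point x, -y, -z); pixel columns grow to the right and rows downward; lengths in m; the calibration is good to about 2 mm. A picture is of the moment at which its call begins: read the wrist's pose just before it. calibration takes no time and is no camera call.
- bot.finish_job(): hands the job in, once; it reports no verdict.
The state is a dict: "time_s": time; "qpos": joint angles; "qvel": joint speeds; "joint_efforts": joint torques, N m; "tcp_pos": TCP position; "tcp_rot": TCP orientation; "force": force on the tool from outside, world axes, zero at the start; "moment": the same for the moment, N m; "gripper_width": opening from 0.0 (shut) to 1.0 (fully open).
Only numpy, scipy, OpenCV 4.12 (cv2) and the standard library are available. Lean on these libraries where they do the work, as an engineer would, in place of code of your own. Each camera call takes 0.05 s, during which the arm holds its last target.

## Working session

There is one attempt and no reset: what is moved stays moved. The work goes in short steps, Python scripts to look and compute and a shell command to move; the robot and the scene stay as the last step left them, time stands still between calls to the robot, and variables do not carry over. Pictures are saved under pics/ and viewed, and the job is handed in when it is done.

```bash
mkdir -p pics; python3 - <<'E'
from plant import bot
import cv2, numpy as np
o=bot.get_obs(); print({k:np.round(v,3).tolist() for k,v in o.items()})
for n in ["scene","top"]:
    p,d=bot.read_camera(n); cv2.imwrite(f"pics/{n}0.png",p[:,:,::-1]); np.savez(f"pics/{n}0.npz",p=p,d=d)
    print(n,{k:np.round(v,3).tolist() if not isinstance(v,str) else v for k,v in bot.calibration(n).items()})
print(bot.calibration("wrist"))
E
```

```text
{'time_s': 0.0, 'qpos': [1.192, 0.151, 1.438, -0.0, 1.554, -0.134], 'qvel': [0.0, -0.001, -0.001, 0.003, 0.001, -0.001], 'joint_efforts': [-0.0, -71.308, -57.087, -0.0, 0.009, -0.0], 'tcp_pos': [0.139, 0.558, 0.231], 'tcp_rot': [0.122, 0.993, -0.001, -0.0], 'force': [-0.438, -0.276, 0.075], 'moment': [-0.046, -0.006, -0.0], 'gripper_width': 1.001}
scene {'fx': 510.587, 'fy': 510.587, 'cx': 326.738, 'cy': 196.566, 'pose': [[0.887, 0.195, -0.419, 0.12], [-0.461, 0.331, -0.823, -0.828], [-0.022, 0.923, 0.383, 0.517], [0.0, 0.0, 0.0, 1.0]]}
top {'fx': 409.928, 'fy': 409.928, 'cx': 321.738, 'cy': 194.747, 'pose': [[-0.001, 0.992, -0.123, 0.472], [-1.0, -0.001, -0.006, 0.074], [-0.006, 0.123, 0.992, 1.095], [0.0, 0.0, 0.0, 1.0]]}
{'fx': 322.25485133415214, 'fy': 322.25485133415214, 'cx': 320.76408019771026, 'cy': 196.4027872203665, 'tool_from_camera': array([[ 4.68704461e-04,  9.56602552e-01,  2.91395500e-01,
         7.48415994e-02],
       [ 9.99999378e-01, -7.43312520e-04,  8.31689177e-04,
         1.79934379e-03],
       [ 1.01219391e-03,  2.91394929e-01, -9.56602305e-01,
        -1.41850309e-01],
       [ 0.00000000e+00,  0.00000000e+00,  0.00000000e+00,
         1.00000000e+00]])}
```

View pics/scene0.png

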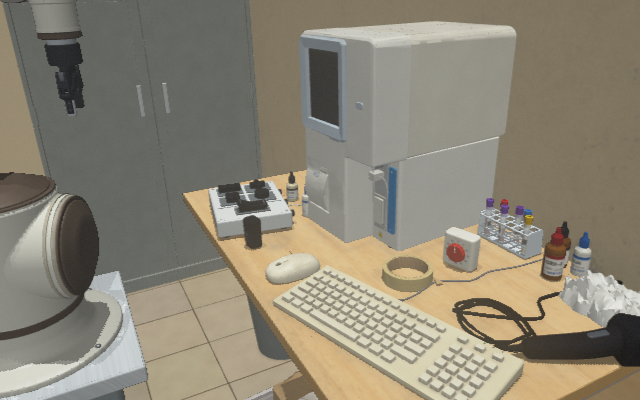

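View pics/top0.png

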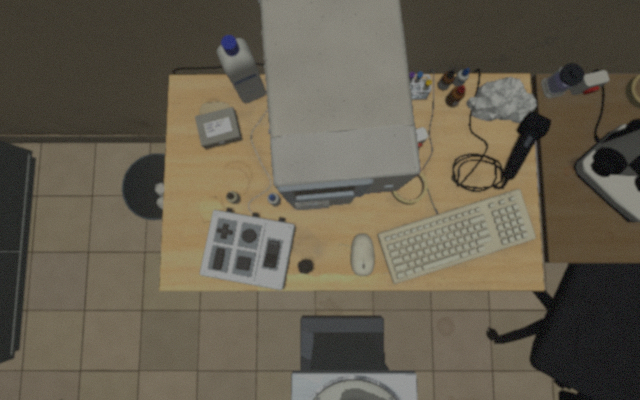

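```bash
cat > h.py <<'E'
import numpy as np
from plant import bot
def deproj(n,u,v,d,T=None):
    c=bot.calibration(n); u=np.asarray(u,float);v=np.asarray(v,float)
    P=np.stack([(u-c['cx'])/c['fx']*d,-(v-c['cy'])/c['fy']*d,-d,np.ones_like(d)],-1)
    T=c['pose'] if T is None else T
    return (P@T.T)[...,:3]
def wristT(o):
    from scipy.spatial.transform import Rotation as R
    T=np.eye(4);T[:3,:3]=R.from_quat(o['tcp_rot']).as_matrix();T[:3,3]=o['tcp_pos']
    return T@bot.calibration('wrist')['tool_from_camera']
E
python3 - <<'E'
from h import *; import cv2
z=np.load('pics/top0.npz');p,d=z['p'],z['d']
c=p[195:305,190:330,::-1]; cv2.imwrite('pics/topc.png',cv2.resize(c,None,fx=5,fy=5,interpolation=cv2.INTER_CUBIC))
v,u=np.mgrid[0:400,0:640]; X=deproj('top',u,v,d.astype(float))
for q in [(220,232),(249,237),(217,259),(243,263),(271,245),(271,262),(230,248),(305,267),(233,198),(273,200),(290,190),(180,250),(93,330)]:
    print(q,np.round(X[q[1],q[0]],3),p[q[1],q[0]])
z=np.load('pics/scene0.npz');p,d=z['p'],z['d']
c=p[160:260,190:320,::-1]; cv2.imwrite('pics/scenec.png',cv2.resize(c,None,fx=6,fy=6,interpolation=cv2.INTER_CUBIC))
E
```

```text
(220, 232) [0.506 0.337 0.061] [68 67 64]
(249, 237) [0.494 0.264 0.06 ] [60 57 57]
(217, 259) [0.439 0.342 0.062] [58 55 55]
(243, 263) [0.429 0.277 0.063] [59 55 54]
(271, 245) [0.474 0.208 0.061] [62 60 61]
(271, 262) [0.432 0.206 0.068] [57 54 50]
(230, 248) [0.466 0.313 0.049] [117 119 120]
(305, 267) [0.419 0.122 0.065] [53 54 43]
(233, 198) [0.594 0.309 0.046] [97 93 78]
(273, 200) [0.587 0.204 0.064] [73 77 81]
(290, 190) [0.564 0.131 0.423] [102 108 109]
(180, 250) [0.461 0.456 0.002] [150 128  88]
(93, 330) [ 0.094  1.12  -0.813] [117 109  90]
```

View pics/topc.png

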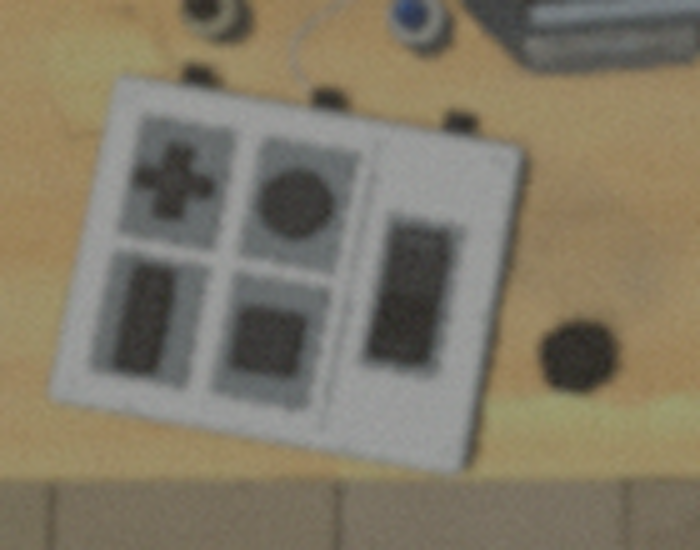

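View pics/scenec.png

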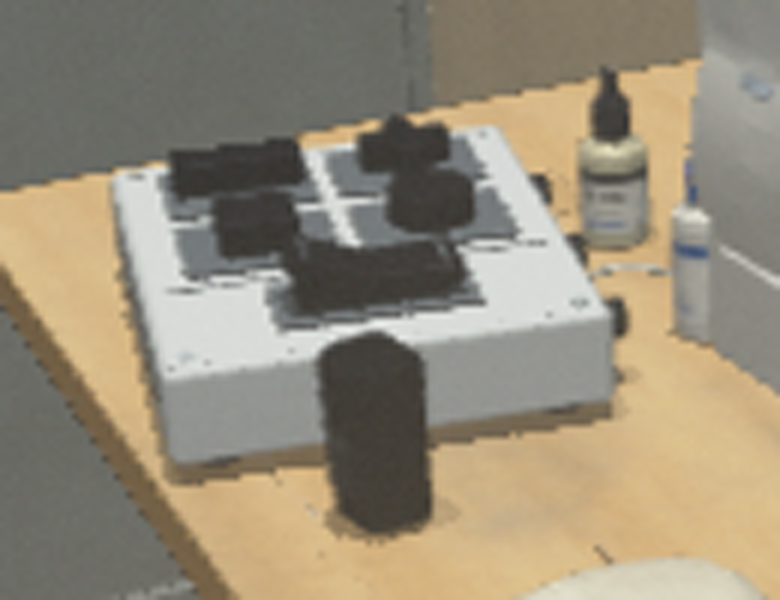

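```bash
python3 - <<'E'
from h import *; import cv2
z=np.load('pics/top0.npz');p,d=z['p'],z['d']
v,u=np.mgrid[0:400,0:640]; X=deproj('top',u,v,d.astype(float))
g=p.max(2).astype(int)
roi=(u>198)&(u<298)&(v>208)&(v<292)
deck=roi&(X[...,2]>.03)&(X[...,2]<.08)
pts=X[deck][:,:2].astype(np.float32); r=cv2.minAreaRect(pts); print('rect',r,'deckz',np.median(X[deck&(g>130)][:,2]),deck.sum())
k=(roi&(g<80)&(X[...,2]>.05)).astype(np.uint8)
n,l,s,c=cv2.connectedComponentsWithStats(k)
for i in range(1,n):
    if s[i,4]>20:
        m=l==i; Q=X[m]; print(c[i].round(1),s[i,4],np.round(np.median(Q,0),4),np.round(Q.mean(0),4))
# neighbours heights
q=(u>330)&(u<0)
E
```

```text
rect ((0.46730533242225647, 0.258148193359375), (0.2433396577835083, 0.18196453154087067), 79.95598602294922) deckz 0.045750866778984545 5701
[224.2 230.9] 126 [0.5087 0.3259 0.0629] [0.509  0.3258 0.0623]
[248.7 235.4] 153 [0.4985 0.2632 0.0632] [0.4974 0.2615 0.076 ]
[271.5 254. ] 308 [0.4514 0.2053 0.0629] [0.4518 0.2049 0.0705]
[218.4 258.4] 188 [0.4415 0.3381 0.0633] [0.4409 0.337  0.068 ]
[243.2 262.8] 174 [0.4293 0.2761 0.0629] [0.43   0.275  0.0683]
```

```bash
python3 - <<'E'
from h import *
M=np.array([[.035,.063],[.035,0],[0,-.066],[-.035,.063],[-.035,0]])
W=np.array([[.5087,.3259],[.4985,.2632],[.4514,.2053],[.4415,.3381],[.4293,.2761]])
mc,wc=M.mean(0),W.mean(0);H=(M-mc).T@(W-wc);y=np.arctan2(H[0,1]-H[1,0],H[0,0]+H[1,1])
R=np.array([[np.cos(y),-np.sin(y)],[np.sin(y),np.cos(y)]]);t=wc-R@mc
print(y,t,(M@R.T+t-W).round(4)*1000)
z=np.load('pics/top0.npz');v,u=np.mgrid[0:400,0:640];X=deproj('top',u,v,z['d'].astype(float))
A=X[(X[...,2]>.1)&(X[...,2]<.5)&(u>255)&(u<420)]
for a,b in[(.1,.3),(.3,.4),(.4,.5)]:
    Q=A[(A[:,2]>a)&(A[:,2]<b)]; print(a,len(Q),np.percentile(Q[:,0],[0,2,20]).round(3),np.percentile(Q[:,1],[80,98,100]).round(3))
E
python3 -m creep '[[-3.85,-2,0.2,0,0,0,-1],[-3.85,-2,0.2,0,0,0,-1],[-3.85,-2,0.2,0,0,0,-1],[-3.85,-2,0.2,0,0,0,-1],[-3.85,-2,0.2,0,0,0,-1],[-3.85,-2,0.2,0,0,0,-1],[-3.85,-2,0.2,0,0,0,-1],[-3.85,-2,0.2,0,0,0,-1],[-3.85,-2,0.2,0,0,0,-1],[-3.85,-2,0.2,0,0,0,-1],[0,0,0,0,0,-0.05,-1],[0,0,0,0,0,0,-1],[0,0,0,0,0,0,-1],[0,0,0,0,0,0,-1]]'
python3 - <<'E'
from h import *;import cv2
o=bot.get_obs();p,d=bot.read_camera('wrist');cv2.imwrite('pics/w1.png',p[:,:,::-1])
np.savez('pics/w1.npz',p=p,d=d,T=wristT(o));print(o['tcp_pos'],o['tcp_rot'],o['gripper_width'])
E
```

```text
-0.18338635950070342 [0.46369168 0.26992122] [[ 0.9 -0.4]
 [-0.4  0.3]
 [ 0.3 -0.3]
 [-0.7  0.1]
 [-0.   0.2]]
0.1 2244 [0.559 0.561 0.573] [0.127 0.239 0.248]
0.3 810 [0.561 0.562 0.576] [0.119 0.187 0.215]
0.4 26595 [0.561 0.576 0.631] [0.124 0.17  0.193]
time_s: 1.85
tcp_pos: [0.4641, 0.2709, 0.2114]
tcp_rot: [0.097, 0.995, -0.0, 0.0]
force: [0.4, 0.3, 0.8]
gripper_width: -0.001
[0.46409183 0.27085185 0.21135023] [ 9.71719889e-02  9.95267604e-01 -1.54519936e-05  3.13473066e-05] -0.0012939199115526304
```

View pics/w1.png

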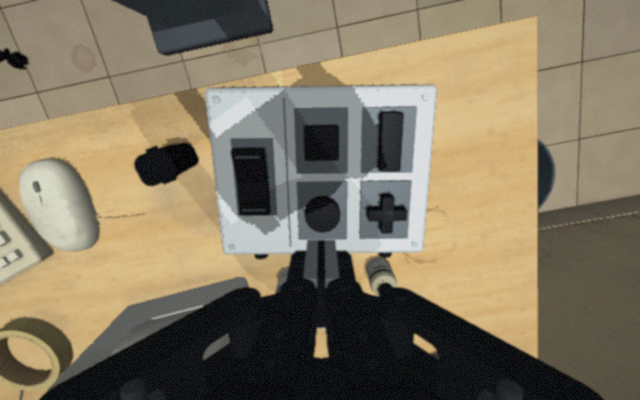

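```bash
python3 - <<'E'
from h import *; import cv2
z=np.load('pics/w1.npz');p,d,T=z['p'],z['d'],z['T']
v,u=np.mgrid[0:400,0:640];X=deproj('wrist',u,v,d.astype(float),T);g=p.max(2)
bx={'cross':(362,190,412,235),'round':(303,192,342,233),'rocker':(230,138,275,217),'bar':(372,106,410,172),'square':(300,120,343,165)}
W=[]
for n,(a,b,c,e) in bx.items():
    m=(u>=a)&(u<=c)&(v>=b)&(v<=e)&(g<70)&(X[...,2]>.055)&(X[...,2]<.08)
    Q=X[m]; r=cv2.minAreaRect(Q[:,:2].astype(np.float32)); print(n,m.sum(),Q.mean(0).round(4),np.median(Q[:,2]).round(4),'rect',np.round(r[0],4),np.round(r[1],3)); W.append(Q.mean(0)[:2])
    if n=='rocker': print([ (Q[abs(Q[:,0]-x)<.003][:,2].mean().round(4)) for x in np.arange(.42,.49,.008)])
M=np.array([[.035,.063],[.035,0],[0,-.066],[-.035,.063],[-.035,0]]);W=np.array(W)
mc,wc=M.mean(0),W.mean(0);H=(M-mc).T@(W-wc);y=np.arctan2(H[0,1]-H[1,0],H[0,0]+H[1,1])
R=np.array([[np.cos(y),-np.sin(y)],[np.sin(y),np.cos(y)]]);t=wc-R@mc
print(y,t,(M@R.T+t-W).round(4)*1000)
y=(y-.1834)/2;t=(t+[.4637,.2699])/2
R=np.array([[np.cos(y),-np.sin(y)],[np.sin(y),np.cos(y)]])
o=bot.get_obs();from scipy.spatial.transform import Rotation as Ro
Rt=Ro.from_quat(o['tcp_rot']).as_matrix()
for n,m,h in[('rock',(-.026,-.066),.069),('round',(.035,0),.063),('bar',(-.035,.063),.063)]:
    P=np.r_[R@m+t,h];print(n,P.round(4),'tool cm',(100*Rt.T@(P-o['tcp_pos'])).round(2))
print('tool yaw err',np.arctan2(-Rt[1,0],-Rt[0,0])-y,Rt.round(4))
E
```

```text
cross 806 [0.5075 0.3282 0.0611] 0.0614 rect [0.5082 0.3285] [0.032 0.032]
round 966 [0.4963 0.2672 0.0612] 0.0614 rect [0.4972 0.2671] [0.033 0.033]
rocker 2174 [0.4508 0.2092 0.0624] 0.0606 rect [0.4521 0.2082] [0.03  0.066]
[np.float64(0.0679), np.float64(0.0682), np.float64(0.0651), np.float64(0.0623), np.float64(0.0596), np.float64(0.0593), np.float64(0.0595), np.float64(0.0597), np.float64(0.0596)]
bar 1315 [0.439  0.3405 0.0617] 0.0619 rect [0.4399 0.3408] [0.019 0.052]
square 1258 [0.4285 0.2795 0.0613] 0.0614 rect [0.429  0.2792] [0.032 0.032]
-0.17766742786846992 [0.46230232 0.27311189] [[ 0.4  0.8]
 [ 0.5 -0.3]
 [-0.2 -1.1]
 [-0.   0.8]
 [-0.7 -0.2]]
rock [0.4256 0.2112 0.069 ] tool cm [ 2.63 -6.59 14.23]
round [0.4974 0.2652 0.063 ] tool cm [-3.37  0.1  14.83]
bar [0.4399 0.3398 0.063 ] tool cm [ 3.71  6.3  14.83]
tool yaw err -0.014047752280878428 [[-0.9811  0.1934  0.    ]
 [ 0.1934  0.9811 -0.    ]
 [-0.     -0.     -1.    ]]
```

```bash
python3 -m creep '[[1.3,-3.3,0,0,0,0,-1],[1.3,-3.3,0,0,0,0,-1],[0,0,4,0,0,0,-1],[0,0,4,0,0,0,-1],[0,0,4,0,0,0,-1],[0,0,1,0,0,0,-1],[0,0,0,0,0,0,-1],[0,0,0,0,0,0,-1]]'; python3 -m creep '[[0,0,0.3,0,0,0,-1],[0,0,0.3,0,0,0,-1],[0,0,0.3,0,0,0,-1],[0,0,0,0,0,0,-1]]'
```

```text
time_s: 2.9
tcp_pos: [0.4269, 0.2111, 0.0829]
tcp_rot: [0.097, 0.995, 0.0, 0.001]
force: [1.3, 0.3, -0.2]
gripper_width: 0.003
time_s: 3.4
tcp_pos: [0.426, 0.2107, 0.072]
tcp_rot: [0.097, 0.995, -0.0, -0.0]
force: [-1.7, 0.0, 0.8]
gripper_width: -0.005
```

```bash
python3 -m creep '[[0,0,0.2,0,0,0,-1],[0,0,0.2,0,0,0,-1],[0,0,0.2,0,0,0,-1],[0,0,0.2,0,0,0,-1],[0,0,0,0,0,0,-1]]'; python3 -m creep '[[0,0,0.15,0,0,0,-1],[0,0,0.15,0,0,0,-1],[0,0,0,0,0,0,-1]]'
```

```text
time_s: 4.03
tcp_pos: [0.4261, 0.2107, 0.0641]
tcp_rot: [0.097, 0.995, -0.0, -0.0]
force: [0.2, 0.8, 0.9]
gripper_width: -0.003
time_s: 4.4
tcp_pos: [0.4261, 0.2107, 0.0612]
tcp_rot: [0.097, 0.995, -0.0, -0.0]
force: [-0.3, 0.1, -0.2]
gripper_width: -0.0
```

```bash
python3 -m creep '[[0,0,0.1,0,0,0,-1],[0,0,0.1,0,0,0,-1],[0,0,0,0,0,0,-1]]'; python3 -m creep '[[0,0,0.1,0,0,0,-1],[0,0,0,0,0,0,-1]]'
```

```text
time_s: 4.78
tcp_pos: [0.4262, 0.2108, 0.0598]
tcp_rot: [0.097, 0.995, 0.0, 0.0]
force: [-5.9, -0.8, 10.9]
gripper_width: 0.001
time_s: 5.03
tcp_pos: [0.4262, 0.2108, 0.0595]
tcp_rot: [0.097, 0.995, 0.0, 0.0]
force: [-10.8, -3.1, 25.2]
gripper_width: -0.001
```

```bash
python3 -m creep '[[0,0,-1,0,0,0,-1],[0,0,-3,0,0,0,-1],[0,0,-5,0,0,0,-1],[0,0,-5,0,0,0,-1],[-3,3.35,0,0,0,0,-1],[-3,3.35,0,0,0,0,-1],[0,0,0,0,0,0,-1],[0,0,0,0,0,0,-1]]'
cat > look.py <<'E'
from h import *;import cv2,sys
n=sys.argv[1]
o=bot.get_obs();p,d=bot.read_camera('wrist');cv2.imwrite(f'pics/{n}.png',p[:,:,::-1]);T=wristT(o)
np.savez(f'pics/{n}.npz',p=p,d=d,T=T);print(o['tcp_pos'].round(4))
v,u=np.mgrid[0:400,0:640];X=deproj('wrist',u,v,d.astype(float),T)
y=-.1805;R=np.array([[np.cos(y),-np.sin(y)],[np.sin(y),np.cos(y)]]);t=np.array([.463,.2715])
B=(X[...,:2]-t)@R
for nm,m in dict(near=(-.026,-.066),near2=(-.015,-.066),mid=(0,-.066),far=(.022,-.066),round=(.035,0),bar=(-.035,.063),sq=(-.035,0),cross=(.035,.063),deck=(0,-.0335)).items():
    k=(np.hypot(B[...,0]-m[0],B[...,1]-m[1])<.0045)&(X[...,2]>.03)&(X[...,2]<.085)
    print(nm,k.sum(),np.median(X[k][:,2]).round(4) if k.any() else None)
E
python3 look.py w2
```

```text
time_s: 6.02
tcp_pos: [0.4976, 0.2647, 0.198]
tcp_rot: [0.097, 0.995, -0.0, -0.0]
force: [-0.4, -0.3, 1.2]
gripper_width: 0.005
[0.4976 0.2647 0.198 ]
near 90 0.0594
near2 87 0.0593
mid 90 0.0596
far 90 0.0678
round 81 0.0614
bar 94 0.0621
sq 95 0.0616
cross 74 0.0617
deck 78 0.0443
```

View pics/w2.png

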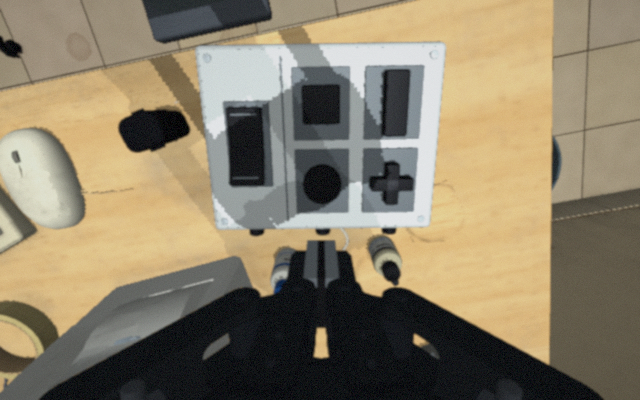

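```bash
python3 -m creep '[[0,0,4,0,0,0,-1],[0,0,4,0,0,0,-1],[0,0,3.5,0,0,0,-1],[0,0,1,0,0,0,-1],[0,0,0.2,0,0,0,-1],[0,0,0.2,0,0,0,-1],[0,0,0.2,0,0,0,-1],[0,0,0.2,0,0,0,-1],[0,0,0.2,0,0,0,-1],[0,0,0.2,0,0,0,-1],[0,0,0.2,0,0,0,-1],[0,0,0,0,0,0,-1]]'; python3 -m creep '[[0,0,0.1,0,0,0,-1],[0,0,0.1,0,0,0,-1],[0,0,0,0,0,0,-1]]'
```

```text
time_s: 7.58
tcp_pos: [0.4979, 0.2648, 0.0591]
tcp_rot: [0.097, 0.995, -0.0, -0.0]
force: [1.2, 0.2, -0.2]
gripper_width: 0.001
time_s: 7.95
tcp_pos: [0.498, 0.2649, 0.0572]
tcp_rot: [0.097, 0.995, -0.0, -0.0]
force: [0.3, -0.8, -0.2]
gripper_width: 0.002
```

```bash
python3 -m creep '[[0,0,0.1,0,0,0,-1],[0,0,0.05,0,0,0,-1],[0,0,0,0,0,0,-1]]'; python3 -m creep '[[0,0,0.1,0,0,0,-1],[0,0,0,0,0,0,-1]]'
```

```text
time_s: 8.32
tcp_pos: [0.498, 0.2649, 0.056]
tcp_rot: [0.097, 0.995, -0.0, 0.0]
force: [-2.0, -1.3, 5.0]
gripper_width: -0.0
time_s: 8.57
tcp_pos: [0.4981, 0.2649, 0.0559]
tcp_rot: [0.097, 0.995, 0.0, 0.0]
force: [-7.0, -3.3, 18.5]
gripper_width: -0.0
```

```bash
python3 -m creep '[[0,0,-1,0,0,0,-1],[0,0,-3,0,0,0,-1],[0,0,-5,0,0,0,-1],[0,0,-5,0,0,0,-1],[3.55,3.1,0,0,0,0,-1],[3.55,3.1,0,0,0,0,-1],[0,0,0,0,0,0,-1],[0,0,0,0,0,0,-1]]'; python3 look.py w3
```

```text
time_s: 9.57
tcp_pos: [0.4405, 0.3393, 0.1949]
tcp_rot: [0.097, 0.995, -0.0, 0.0]
force: [-0.3, -1.6, -0.4]
gripper_width: -0.001
[0.4405 0.3393 0.1949]
near 75 0.0593
near2 72 0.0592
mid 70 0.0596
far 81 0.0677
round 62 0.0551
bar 78 0.0622
sq 80 0.0615
cross 0 None
deck 62 0.0445
```

View pics/w3.png

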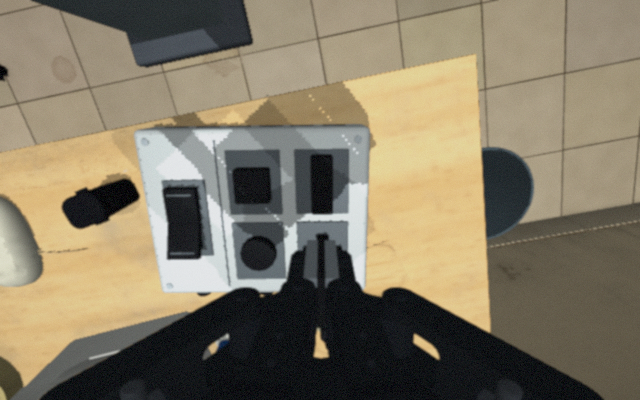

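```bash
python3 -m creep '[[0,0,4,0,0,0,-1],[0,0,4,0,0,0,-1],[0,0,3.3,0,0,0,-1],[0,0,0.9,0,0,0,-1],[0,0,0.2,0,0,0,-1],[0,0,0.2,0,0,0,-1],[0,0,0.2,0,0,0,-1],[0,0,0.2,0,0,0,-1],[0,0,0.2,0,0,0,-1],[0,0,0.2,0,0,0,-1],[0,0,0.2,0,0,0,-1],[0,0,0,0,0,0,-1]]'; python3 -m creep '[[0,0,0.1,0,0,0,-1],[0,0,0.1,0,0,0,-1],[0,0,0,0,0,0,-1]]'
```

```text
time_s: 11.12
tcp_pos: [0.4403, 0.3394, 0.0586]
tcp_rot: [0.097, 0.995, -0.0, -0.0]
force: [0.3, 0.1, -0.2]
gripper_width: 0.001
time_s: 11.5
tcp_pos: [0.4403, 0.3394, 0.0566]
tcp_rot: [0.097, 0.995, -0.0, -0.0]
force: [0.4, -0.2, 0.3]
gripper_width: 0.002
```

```bash
python3 -m creep '[[0,0,0.1,0,0,0,-1],[0,0,0,0,0,0,-1]]'; python3 -m creep '[[0,0,0.1,0,0,0,-1],[0,0,0,0,0,0,-1]]'
```

```text
time_s: 11.75
tcp_pos: [0.4403, 0.3395, 0.056]
tcp_rot: [0.097, 0.995, -0.0, 0.0]
force: [-1.9, -0.5, 6.2]
gripper_width: -0.001
time_s: 12.0
tcp_pos: [0.4404, 0.3395, 0.0559]
tcp_rot: [0.097, 0.995, 0.0, 0.0]
force: [-6.8, -5.1, 19.3]
gripper_width: -0.001
```

Stop reached. Lift and look from box centre height.

```bash
python3 -m creep '[[0,0,-1,0,0,0,-1],[0,0,-3,0,0,0,-1],[0,0,-5,0,0,0,-1],[0,0,-5.5,0,0,0,-1],[-3.7,-3.1,0,0,0,0,-1],[-3.7,-3.1,-1,0,0,0,-1],[0,0,0,0,0,0,-1],[0,0,0,0,0,0,-1]]'; python3 look.py w4; python3 - <<'E'
from plant import bot;import cv2
p,d=bot.read_camera('scene');cv2.imwrite('pics/s4.png',p[:,:,::-1])
E
```

```text
time_s: 13.0
tcp_pos: [0.5007, 0.2644, 0.2097]
tcp_rot: [0.098, 0.995, 0.0, -0.0]
force: [-0.6, 1.1, -0.1]
gripper_width: 0.001
[0.5007 0.2644 0.2097]
near 86 0.0594
near2 82 0.0593
mid 81 0.0596
far 82 0.0678
round 68 0.0553
bar 88 0.0552
sq 92 0.0616
cross 74 0.0616
deck 73 0.0443
```

View pics/w4.png

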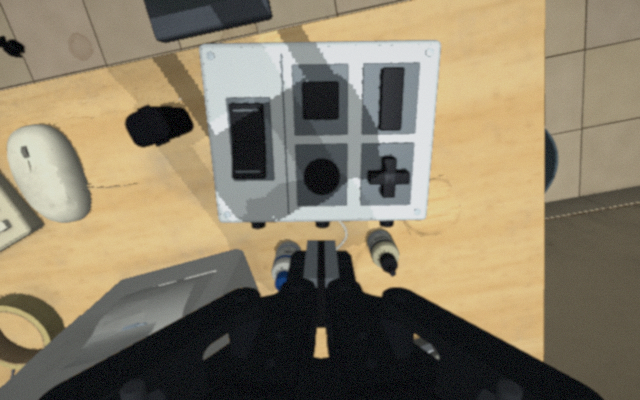

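View pics/s4.png

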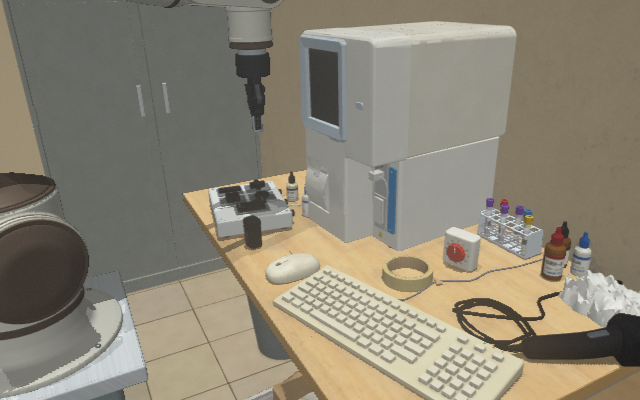

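The wrist view shows the rocker's near half level at pixel (247,140). The round key at (322,177) and the bar at (391,98) are down, and the square at (320,98) and cross at (388,177) are up. In the scene view, the bottles, canister (253,232) and timer (460,248) stand as before.

```bash
python3 -c "
from plant import bot;print(bot.finish_job())"
```

```text
the job is handed in; nothing more can be done
None
```

The bench is powered up: with the fingers shut I pressed the rocker's near end to its stop, then the round key, then the bar key. I then lifted the arm clear and handed the job in at about 13 s.

- **Stops:** each press ended on a clear rise in force without further travel. The highest upward reading was 25 N on the rocker, 18.5 N on the round key and 19 N on the bar key.
- **Rocker:** the last wrist-camera depth shows its near half level at 59.4 mm, with the far end raised.
- **Pressed keys:** round is at 55.3 mm and bar at 55.2 mm, about 11 mm above the deck, which is fully home.
- **Keys left alone:** square and cross both read 61.6 mm, the same as before I started. The text gives 63 mm for a key that is up; the wrist camera reads about 1–1.5 mm low on these keys.
- **Bystanders:** the bottles, canister and timer look unmoved in the final picture; I judged this by eye and did not measure it.
- **Disagreement:** the overhead and wrist cameras placed the box about 3 mm apart in y, so I used their average.

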